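Lay out the dissolving place on the lab bench

TASK

Lay out the bench for the next sample: stand the steel beaker in the middle of the stirrer's round plate and put the porcelain cover centred on top of it, and on the strip of three white tiles stand the crucible in the middle of the middle tile, the short wide jar in the middle of the tile to its left and the tall slim bottle in the middle of the tile to its right (left and right as the robot sees them). Do not tip anything over, leave the jug, the wash bottle and the timer where they are, and let go of everything at the end.

Things in the scene. Friction and masses are not known exactly. Their poses are not given: they have to be found in the camera images.
- tiles: Fixed flat strip of three square white tiles, 90 mm deep (x) by 270 mm long (y), 10 mm thick, flat top at z = 10 mm, thin grey joints. Origin: centre of the underside, under the middle tile. Its y runs along the strip to the robot's left: left tile's centre at y = +90 mm, right tile's at -90 mm. Turned up to 0.25 rad; on the left or right of the bench, swapped with the stirrer.
- stirrer: Fixed white lab stirrer, 145 mm deep (x -80 to +65 mm), 130 mm wide, housing 44 mm high, with a round flat steel plate 110 mm across, its top at z = 50 mm. Origin: on the underside, right below the plate's centre. Its front (-x; black display and knob, which stands out 10 mm) faces the robot, turned up to 0.25 rad.
- beaker: Loose open cylindrical stainless steel beaker, 56 mm outside diameter, 70 mm high, wall 3 mm, straight sides, about 0.12 kg, standing upright. Origin: centre of its underside, z up its axis.
- cover: Loose white porcelain cover, about 0.06 kg: flat disc 68 mm across, 5 mm thick, flat underside without locating rim; on top a neck 12 mm across to z = 8 mm, then a round knob 18 mm across from z = 8 to 28 mm. Lies knob up. Origin: centre of the underside, z up through the knob. Lift by the knob; on the beaker its underside rests on the rim.
- crucible: Loose small open white porcelain crucible, 36 mm high, 45 mm outside diameter at the rim, 44 mm at z = 14 mm, below that tapering to a 32 mm foot; wall 3 mm, about 0.05 kg, standing upright. Origin: centre of the underside, z up its axis.
- jar: Loose short wide brown jar with white cap, closed: body 56 mm diameter up to z = 36 mm, cap 53 mm diameter up to 50 mm in all; about 0.14 kg, standing upright. Origin: centre of the underside, z up its axis.
- bottle: Loose tall slim brown bottle with white cap, closed: body 42 mm diameter up to z = 65 mm, shoulder narrowing to 26 mm at 78 mm, cap 28 mm diameter up to 95 mm in all; about 0.12 kg, standing upright. Origin: centre of the underside, z up its axis.
- jug: Bystander: open white plastic jug with a handle on one side, 90 mm across, 100 mm high, on the far side of the bench near the middle. Origin: centre of the underside. Leave it alone.
- washbottle: Bystander: white wash bottle, 64 mm diameter, 135 mm high to its blue cap plus a thin bent spout up to 168 mm, at the robot's far left. Origin: centre of the underside. Leave it alone.
- timer: Bystander: small flat grey bench timer, 65 x 65 mm, 25 mm high, at the robot's far right. Origin: centre of the underside. Leave it alone.
There are look-alikes about, which are no part of the job. What is shaped like the crucible but pink or purple is not meant.

How it is judged:
At the end, for the whole second after the job is handed in: All released, at rest, upright (0.1 rad), heights within 5 mm: beaker within 15 mm of the plate's centre; cover on its rim, within 10 mm of its axis; jar, crucible, bottle within 15 mm of the left, middle, right tile's centre, along and across; bystanders moved under 20 mm (horizontal distance between beaker and stirrer below 0.015 m and z of beaker in the frame of stirrer between 0.045 and 0.055 m and horizontal distance between cover and beaker below 0.01 m and z of cover in the frame of beaker between 0.065 and 0.075 m and x of jar in the frame of tiles between -0.015 and 0.015 m and y of jar in the frame of tiles between 0.075 and 0.105 m and z of jar in the frame of tiles between 0.005 and 0.015 m and x of crucible in the frame of tiles between -0.015 and 0.015 m and y of crucible in the frame of tiles between -0.015 and 0.015 m and z of crucible in the frame of tiles between 0.005 and 0.015 m and x of bottle in the frame of tiles between -0.015 and 0.015 m and y of bottle in the frame of tiles between -0.105 and -0.075 m and z of bottle in the frame of tiles between 0.005 and 0.015 m and angle between each of beaker, cover, crucible, jar, bottle's own z axis and vertical below 0.1 rad and linear speed of each of beaker, cover, crucible, jar, bottle below 0.02 m/s and distance of each of jug, washbottle, timer from where it was at the start of the episode below 0.02 m); the robot touches nothing.
It fails at once if one of the five things was tipped over (tilt above 0.8 rad) (angle between any of beaker, cover, crucible, jar, bottle's own z axis and vertical above 0.8 rad).
It fails at once if the jug, the wash bottle or the timer was shifted by more than 20 mm (distance of any of jug, washbottle, timer from where it was at the start of the episode above 0.02 m).
It also fails if it takes over 144 s, if anything falls off the work surface, if the arm or the gripper's body presses on something with over 40 N, if the wrist force passes 120 N, or if a joint passes its speed limit or range.

ROBOT

A 6-joint arm with a two-finger parallel gripper is mounted at the origin on the work surface. World frame = base frame: x ahead of the robot, y to its left, z up, the work surface at z = 0. Lengths are in m, angles in rad, forces in N, time in s.
With the tool pointing down it reaches from about 0.4 to 0.825 m from the base axis. Payload 7 kg.
Tool frame: the origin (TCP) lies on the centre line of the jaws, within the pads' length; the fingertips stand 25 mm ahead of it and the grasp point (between the pads) lies 6 mm ahead of it; z points along the fingers, y is the direction in which the jaws open and shut (so a half turn about z gives the same grasp; the last joint's range is limited). The gripper opens to 88 mm and grips with 3 to 60 N. Pads are 19 mm wide; open, the fingers measure 130 mm over their backs; the gripper's body (78 mm by 193 mm) begins 47 mm behind the grasp point.
Start: joints at [-0.951, 0.359, 0.012, 0, -1.224, -0.288], TCP at [0.22, -0.638, 0.252] pointing down, gripper open.
Joint ranges: [-3.07, 3.07], [-1.43, 2.12], [-1.02, 1.25], [-3.03, 1.67], [-3.05, -0], [-3.03, 3.03]. Speed limits (rad/s): [2.39, 2.39, 3.01, 3.14, 3.14, 3.14].

INTERFACE

Orientations are given as [roll, pitch, yaw] about the fixed x, y, z axes, in that order (R = Rz(yaw) Ry(pitch) Rx(roll)).
In Python, from station import * gives the robot as it stands. The module is installed in compiled form; this text tells all that it offers.
- The arm moves only by the tool step_arm, never from a script. Its argument "commands" is text: rows parted by semicolons, each of 6 numbers parted by spaces: the shift along the tool's x, y, z in mm, then the turn, a rotation vector about the tool's x, y, z in rad. A call has 1 to 8 rows; each row shifts and turns the commanded pose from where the row before left it, along the tool's axes as they then stand; what a row does not reach is not made up. A row lasts 1/8 s, in which the tool goes at most 62.5 mm and 10.7 degrees, less where a joint would pass 70% of its speed; a pose out of reach is approached as far as the arm can. A call is refused whole if a number of a shift passes 62.5 or a number of a turn 0.188, either way. A call with a gripper value outside its range is refused whole. "jaw" is the finger opening in mm, from 0 to 87.6, set as the call begins (left out, the last holds). The fingers move at their own pace and stop on an object; "grip_force" is the grip in N (left out, the last holds). Time passes only in rows, so rows that do not move let the fingers close. It gives the time, the measured TCP pose, the force and the opening at its end, in the units of the state.
- get_state(): the state, without advancing time (a new reading comes with each control period).
- grab_frame(name): name is "scene" or "side" or "wrist"; returns a dict with "frame" (400x640x3 uint8, red, green, blue), "fovy" (degrees; the focal length in pixels is half the picture's height over the tangent of half this angle, whatever the lens; pixels are square), "cx", "cy" (the principal point, pixels), "rvec" (rotation vector, rad) and "tvec" (3), from world to camera coordinates, as OpenCV has them; the wrist camera has in their place "tool_from_camera" (4x4, takes a point from camera to tool coordinates, whose origin is the TCP and whose axes are the flange's). Camera axes: x right, y down, z forward; pixel columns grow to the right and rows downward; lengths in m; the calibration is good to about 2 mm. The wrist camera is an equidistant fisheye: a pixel r from the principal point sees the ray r / f radians off the axis. A picture is of the moment at which its call begins: read the wrist's pose just before it. There is no depth.
- job_done(): hands the job in, once; it reports no verdict.
Trained networks look in a picture, given as the dict that the camera call returned (one of the last four; its "shot" number tells which), for a name from the list of things; names that differ only in an ending like _2 or _b are one class to them, and where a whole thing is asked for, a point or a joint stands for the part that bears it (a point fixed in the world has none). Each returns a list of dicts, best first, with "conf" (0 to 1); they miss things now and then, are a little off and sometimes report something else, mostly with a low value. They report only what shows in the picture. A call takes as long as a camera call. They do not tell look-alikes from the thing itself.
- recognise(picture, name): "pixel" ([column, row] in pixels, amid what is visible of it).
The state is a dict: "t": time; "q": joint angles; "qd": joint speeds; "joint_efforts": joint torques, N m; "eef_pos": TCP position; "ee_rot": TCP orientation; "force": force on the tool from outside, world axes, zero at the start; "moment": the same for the moment, N m; "width": finger opening in m.
Only numpy, scipy, OpenCV 4.12 (cv2) and the standard library are available. Lean on these libraries where they do the work, as an engineer would, in place of code of your own. Each camera call takes 0.05 s, during which the arm holds its last target.

## Working session

There is one attempt and no reset: what is moved stays moved. The work goes in short steps, Python scripts to look and compute and a tool call to move; the robot and the scene stay as the last step left them, time stands still between calls to the robot, and variables do not carry over. Pictures are saved under pics/ and viewed, and the job is handed in when it is done.

Besides the shell and the picture viewer there is one more tool, called after ">>>" by a JSON object that holds its "method" and its "body", one argument or row to a line. step_arm: Moves the arm, as the interface text tells. Its arguments: {"type":"object","properties":{"commands":{"type":"string"},"jaw":{"type":"number"},"grip_force":{"type":"number"}},"required":["commands"]}

```bash
ls; mkdir -p pics; cat > h.py <<'E'
from station import *
import numpy as np, cv2
from scipy.spatial.transform import Rotation as R
def f_of(p): return p["frame"].shape[0]/2/np.tan(np.radians(p["fovy"])/2)
def save(p,n): cv2.imwrite("pics/"+n,cv2.cvtColor(p["frame"],cv2.COLOR_RGB2BGR))
def pix2z(p,px,z,st=None):
    f=f_of(p); u=np.array(px,float)-[p["cx"],p["cy"]]
    if "rvec" in p:
        M,_=cv2.Rodrigues(np.array(p["rvec"],float)); t=np.array(p["tvec"],float).ravel()
        d=M.T@np.array([u[0]/f,u[1]/f,1]); o=-M.T@t
    else:
        r=np.hypot(*u); th=r/f; s=np.sin(th)/max(r,1e-9)
        d=np.array([u[0]*s,u[1]*s,np.cos(th)]); T=np.array(p["tool_from_camera"])
        Rt=R.from_euler("xyz",st["ee_rot"]).as_matrix()
        o=Rt@T[:3,3]+st["eef_pos"]; d=Rt@T[:3,:3]@d
    return o+d*(z-o[2])/d[2]
def proj(p,X,st=None):
    f=f_of(p); X=np.array(X,float)
    if "rvec" in p:
        M,_=cv2.Rodrigues(np.array(p["rvec"],float)); c=M@X+np.array(p["tvec"],float).ravel()
        return np.array([p["cx"]+f*c[0]/c[2],p["cy"]+f*c[1]/c[2]])
    T=np.array(p["tool_from_camera"]);Rt=R.from_euler("xyz",st["ee_rot"]).as_matrix()
    c=T[:3,:3].T@(Rt.T@(X-st["eef_pos"])-T[:3,3])
    r=np.hypot(c[0],c[1]); th=np.arctan2(r,c[2])
    return np.array([p["cx"],p["cy"]])+f*th*c[:2]/max(r,1e-9)
E
python3 - <<'E'
from h import *
s=get_state(); print(s)
for n in ["scene","side","wrist"]:
    p=grab_frame(n); save(p,n+"0.png"); print(n,{k:v for k,v in p.items() if k!="frame"})
    if n!="wrist":
        for o in ["tiles","stirrer","beaker","cover","crucible","jar","bottle","jug","washbottle","timer"]:
            print(o,[(np.round(r["pixel"]).tolist(),round(r["conf"],2),np.round(pix2z(p,r["pixel"],0.02),3).tolist()) for r in recognise(p,o)][:4])
E
```

```text
pics
{'t': 0.0, 'q': array([-9.50920203e-01,  3.59401300e-01,  1.10450193e-02, -3.48041928e-04,
       -1.22412817e+00, -2.88122932e-01]), 'qd': array([ 6.62194219e-04,  7.14840898e-04,  5.17871774e-04,  5.13170822e-05,
        9.08455936e-04, -1.98347275e-04]), 'joint_efforts': array([-9.59420795e-04, -5.82715702e+01,  2.93039507e+01,  6.99655920e+00,
        6.93778595e-03, -1.15162370e-04]), 'eef_pos': array([ 0.21968383, -0.63775912,  0.25060771]), 'ee_rot': array([ 3.13988114e+00, -1.66040130e-04, -2.80995785e+00]), 'force': array([ 0.38071977, -0.55420449,  0.16115996]), 'moment': array([-0.01205193,  0.00648326, -0.0511724 ]), 'width': 0.08742766986395532}
scene {'fovy': 46.51952789707712, 'cx': 319.18110837504395, 'cy': 206.01225269360745, 'rvec': array([ 2.19585761,  0.98845092, -0.40311603]), 'tvec': array([-0.37194002, -0.26944018,  1.56297969]), 'shot': 1}
tiles [([374.0, 199.0], 0.89, [0.625, 0.149, 0.02])]
stirrer [([280.0, 254.0], 0.78, [0.604, -0.167, 0.02])]
beaker [([363.0, 131.0], 0.91, [0.383, 0.348, 0.02]), ([280.0, 256.0], 0.49, [0.608, -0.171, 0.02])]
cover [([
[... 1385 characters left out ...]
 158.0], 0.74, [0.601, -0.173, 0.02]), ([230.0, 184.0], 0.64, [0.785, -0.048, 0.02]), ([370.0, 248.0], 0.59, [0.403, 0.155, 0.02])]
washbottle [([243.0, 346.0], 0.61, [0.657, 0.423, 0.02])]
timer [([295.0, 109.0], 0.55, [0.648, -0.431, 0.02])]
wrist {'fovy': 65.70646984690485, 'cx': 317.7158369130745, 'cy': 199.6875342399846, 'tool_from_camera': array([[ 9.49474927e-05, -9.62264707e-01, -2.72115094e-01,
         7.23734604e-02],
       [ 9.99998047e-01,  6.28573065e-04, -1.87386286e-03,
         1.10601218e-03],
       [ 1.97419632e-03, -2.72114385e-01,  9.62262887e-01,
        -1.34173291e-01],
       [ 0.00000000e+00,  0.00000000e+00,  0.00000000e+00,
         1.00000000e+00]]), 'shot': 3}
```

View pics/scene0.png

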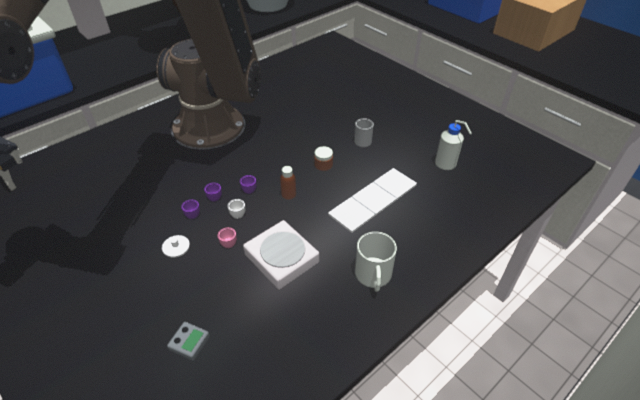

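View pics/side0.png

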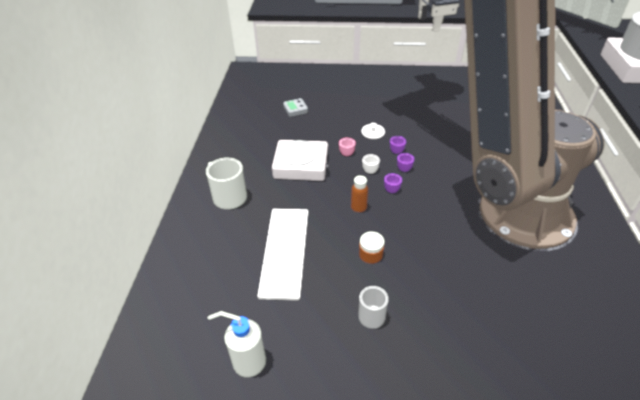

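```bash
python3 - <<'E'
import cv2,numpy as np
a=cv2.imread('pics/scene0.png')[165:290,140:310]; b=cv2.imread('pics/side0.png')[100:220,330:430]
cv2.imwrite('pics/c0.png',cv2.resize(a,None,fx=4.5,fy=4.5,interpolation=2)); cv2.imwrite('pics/c1.png',cv2.resize(b,None,fx=4.5,fy=4.5,interpolation=2))
E
```

```text
(no output)
```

View pics/c0.png

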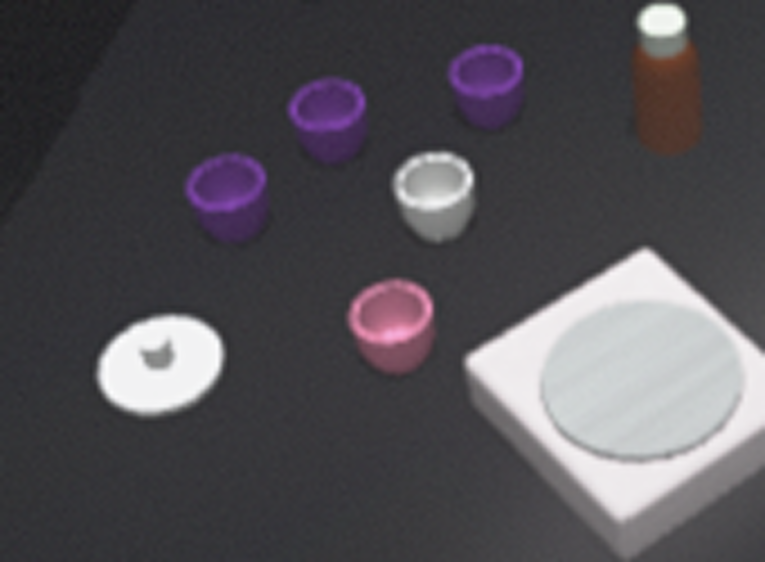

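View pics/c1.png

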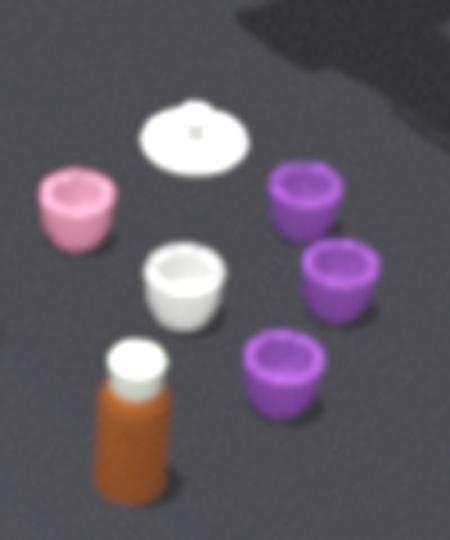

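Candidates for the crucible, by pixel in the scene picture:
- White: (236,209).
- Purple: (190,208), (212,190) and (248,184).
- Pink: (228,237).

The crops confirm that only (236,209) is white; in the side picture it is at (370,162). I choose that one. The cover is at (176,245), beaker (363,131), jar (324,158) and bottle (288,182). The stirrer (281,252) is on the right and the tiles (374,199) on the left.

Next I fit silhouettes in both views.

```bash
cat > fit.py <<'E'
from h import *
from scipy.optimize import minimize
def rev(prof):
    a=np.linspace(0,2*np.pi,48,endpoint=False)
    return np.array([[r*np.cos(t),r*np.sin(t),z] for r,z in prof for t in a])
def box(x0,x1,y0,y1,z0,z1): return np.array([[x,y,z] for x in(x0,x1) for y in (y0,y1) for z in (z0,z1)])
sph=[(9*np.cos(t),18+10*np.sin(t)) for t in np.linspace(-1.5,1.5,9)]
mm=lambda L:[np.array(a)/1000 for a in L]
M={"beaker":mm([rev([(28,0),(28,70)])]),
"cover":mm([rev([(34,0),(34,5)]),rev([(6,0),(6,10)]),rev(sph)]),
"crucible":mm([rev([(16,0),(22,14),(22.5,36)])]),
"jar":mm([rev([(28,0),(28,36)]),rev([(26.5,36),(26.5,50)])]),
"bottle":mm([rev([(21,0),(21,65)]),rev([(21,65),(13,78)]),rev([(14,78),(14,95)])]),
"tiles":mm([box(-45,45,-135,135,0,10)]),
"stirrer":mm([box(-80,65,-65,65,0,44),rev([(55,44),(55,50)])]),
"jug":mm([rev([(45,0),(45,100)])]),"washbottle":mm([rev([(32,0),(32,110)])]),"timer":mm([box(-32.5,32.5,-32.5,32.5,0,25)])}
S=4
def render(p,name,v,st=None,z0=0):
    im=np.zeros((400*S//1,640*S),np.uint8)
    c,s=np.cos(v[2]),np.sin(v[2]); Rz=np.array([[c,-s,0],[s,c,0],[0,0,1]])
    for part in M[name]:
        P=part@Rz.T+[v[0],v[1],z0]
        uv=np.array([proj(p,X,st) for X in P])
        h=cv2.convexHull(((uv+.5)*S-.5).astype(np.float32)); cv2.fillConvexPoly(im,np.round(h).astype(np.int32),255)
    return im
def mask(p,seeds,thr=80):
    g=p["frame"].max(axis=2); g=cv2.GaussianBlur(g,(0,0),.7)
    g=cv2.resize(g,None,fx=S,fy=S,interpolation=cv2.INTER_LINEAR)
    n,l=cv2.connectedComponents((g>thr).astype(np.uint8))
    m=np.zeros(g.shape,bool)
    for s in seeds:
        k=l[int(s[1]*S),int(s[0]*S)]
        if k: m|=l==k
    # fill holes
    cs,_=cv2.findContours(m.astype(np.uint8),cv2.RETR_EXTERNAL,cv2.CHAIN_APPROX_NONE)
    o=np.zeros(g.shape,np.uint8); cv2.drawContours(o,cs,-1,255,-1); return o
def fit(name,views,v0,yaw=False,z0=0):
    # views: list of (pic,mask,state)
    def cost(v):
        v=np.array([v[0],v[1],v[2] if yaw else 0.])
        t=0
        for p,m,st in views:
            r=render(p,name,v,st,z0); t+=(cv2.countNonZero(r^m))/max(1,cv2.countNonZero(m))
        return t
    n=3 if yaw else 2
    sim=np.array([v0[:n]]+[np.array(v0[:n])+np.eye(n)[i]*[.012,.012,.12][i] for i in range(n)])
    r=minimize(cost,v0[:n],method="Nelder-Mead",options=dict(initial_simplex=sim,xatol=2e-4,fatol=1e-3,maxiter=90))
    return r.x,r.fun
E
cat > run1.py <<'E'
from fit import *
ps=grab_frame("scene"); pd=grab_frame("side")
seeds={"beaker":([363,134],[372,310],(.39,.335),75),"cover":([176,245],[370,131],(.4,-.335),90),"crucible":([236,211],[371,165],(.4,-.17),90),
"jar":([323,160],[371,250],(.405,.155),75),"bottle":([288,185],[359,198],(.42,0),70),"tiles":([374,199],[285,250],(.61,.17,0),95),"stirrer":([281,250],[300,160],(.603,-.17,0),95)}
vis=[ps["frame"].copy(),pd["frame"].copy()]
for n,(a,b,v0,th) in seeds.items():
    ms=mask(ps,[a],th); md=mask(pd,[b],th)
    res=[]
    for V in ([(ps,ms,None),(pd,md,None)],):
        x,f=fit(n,V,list(v0),len(v0)==3); res.append((np.round(x,4).tolist(),round(f,3)))
    print(n,cv2.countNonZero(ms)//16,cv2.countNonZero(md)//16,res)
    v=list(x)+[0]
    for im,p in zip(vis,(ps,pd)):
        r=cv2.resize(render(p,n,v[:3]),(640,400),interpolation=cv2.INTER_AREA)
        cs,_=cv2.findContours((r>127).astype(np.uint8),0,1); cv2.drawContours(im,cs,-1,(255,0,0) if 1 else 0,1)
cv2.imwrite("pics/fs.png",cv2.resize(vis[0][110:300,140:440,::-1],None,fx=2.6,fy=2.6)); cv2.imwrite("pics/fd.png",cv2.resize(vis[1][80:400,200:420,::-1],None,fx=1.8,fy=1.8))
E
python3 run1.py
```

```text
beaker 481 248700 [([0.4014, 0.3301], np.float64(1.061))]
cover 535 437 [([0.3898, -0.3437], np.float64(0.56))]
crucible 292 388 [([0.3988, -0.1572], np.float64(0.428))]
jar 375 248700 [([0.399, 0.1609], np.float64(1.148))]
bottle 432 252886 [([0.4307, -0.0019], np.float64(1.121))]
tiles 2567 143773 [([0.6102, 0.1607, 0.0266], np.float64(1.04))]
stirrer 3134 2325 [([0.6091, -0.1626, -0.0368], np.float64(0.133))]
```

```bash
python3 - <<'E'
import cv2
im=cv2.imread('pics/side0.png').max(axis=2)
for x,y in [(345,310),(372,310),(385,310),(345,250),(371,250),(340,200),(359,205),(330,165),(240,260),(255,280),(285,250),(372,320),(360,300)]: print(x,y,im[y,x],cv2.imread('pics/side0.png')[y,x])
E
sed -i 's/md=mask(pd,\[b\],th)/md=mask(pd,[b],115)/' run1.py; python3 run1.py
```

```text
345 310 92 [92 88 89]
372 310 216 [215 216 215]
385 310 142 [142 142 141]
345 250 89 [89 84 83]
371 250 228 [220 228 224]
340 200 89 [89 82 82]
359 205 137 [ 41  78 137]
330 165 83 [83 76 76]
240 260 100 [100  92  91]
255 280 99 [99 91 92]
285 250 255 [255 255 255]
372 320 172 [172 172 170]
360 300 225 [224 225 224]
beaker 482 1129 [([0.4021, 0.3292], np.float64(0.162))]
cover 535 365 [([0.3891, -0.3433], np.float64(0.449))]
crucible 292 323 [([0.3987, -0.1572], np.float64(0.299))]
jar 373 705 [([0.4, 0.1573], np.float64(0.378))]
bottle 433 522 [([0.4323, -0.0041], np.float64(0.286))]
tiles 2566 3962 [([0.6083, 0.1644, 0.0143], np.float64(0.185))]
stirrer 3134 2191 [([0.6102, -0.1642, -0.0204], np.float64(0.102))]
```

View pics/fs.png

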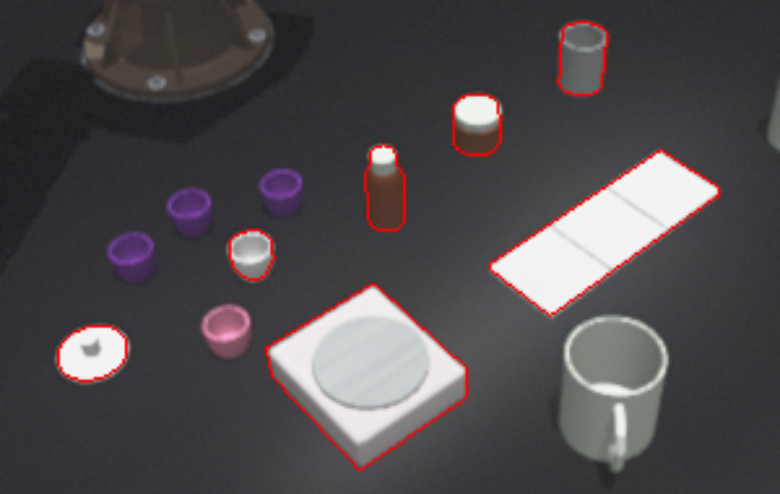

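View pics/fd.png

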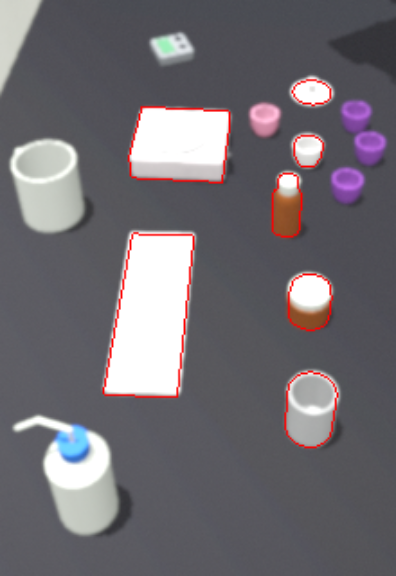

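The contours match in both views. I take the crucible first: turn the jaws along world y (yaw to −π) while travelling.

>>> {"method": "step_arm", "body": {
  "commands": "0 0 0 0 0 0.166; 0 0 0 0 0 0.166; -30 60 0 0 0 0; -30 60 0 0 0 0; -30 60 0 0 0 0; -30 60 0 0 0 0; -30 60 0 0 0 0; -30 60 0 0 0 0",
  "jaw": 65,
  "grip_force": 15
}}

```text
t: 2.35
eef_pos: [0.3883, -0.301, 0.252]
ee_rot: [-3.141, 0.001, 3.141]
force: [1.9, 0.3, -0.1]
width: 0.0649
```

>>> {"method": "step_arm", "body": {
  "commands": "-4 48 20 0 0 0; -4 48 20 0 0 0; -3 48 20 0 0 0; 0 0 0 0 0 0"
}}

```text
t: 2.85
eef_pos: [0.3981, -0.1563, 0.1907]
ee_rot: [3.141, -0.001, -3.137]
force: [2.0, -0.8, 0.9]
width: 0.0649
```

```bash
cat > w.py <<'E'
import sys
from fit import *
name=sys.argv[1]; v=[float(a) for a in sys.argv[2:4]]; z0=float(sys.argv[4]); out=sys.argv[5]
st=get_state(); p=grab_frame("wrist"); print(np.round(st["eef_pos"],4),np.round(st["ee_rot"],3),np.round(st["force"],1))
im=p["frame"].copy()
r=cv2.resize(render(p,name,v+[0],st,z0),(640,400),interpolation=cv2.INTER_AREA)
cs,_=cv2.findContours((r>127).astype(np.uint8),0,1); cv2.drawContours(im,cs,-1,(255,0,0),1)
cv2.imwrite("pics/"+out,im[:,:,::-1])
E
python3 w.py crucible .3987 -.1572 0 w1.png
```

```text
[ 0.3981 -0.1563  0.1907] [ 3.141e+00 -1.000e-03 -3.137e+00] [ 2.  -0.8  0.9]
```

View pics/w1.png

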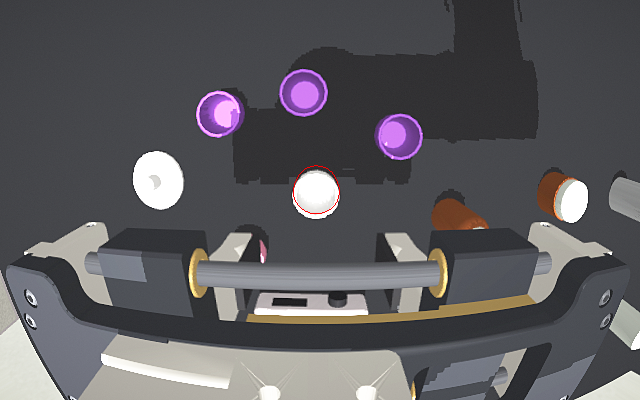

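```bash
cat > wf.py <<'E'
import sys
from fit import *
def go(name,v,z0=0,thr=130):
    st=get_state(); p=grab_frame("wrist")
    c=proj(p,[v[0],v[1],z0+.02],st); m=mask(p,[c],thr)
    x,f=fit(name,[(p,m,st)],v,False,z0); print(name,"area",cv2.countNonZero(m)//16,np.round(x,4),round(f,3),"tcp",np.round(st["eef_pos"],4))
go(sys.argv[1],[float(a) for a in sys.argv[2:4]],float(sys.argv[4]),int(sys.argv[5]))
E
python3 wf.py crucible .4 -.157 0 130;python3 wf.py cover .39 -.343 0 130; python3 wf.py jar .4 .157 0 85
```

```text
crucible area 1819 [ 0.4039 -0.1578] 0.028 tcp [ 0.3987 -0.1576  0.1915]
cover area 2380 [ 0.3933 -0.3437] 0.037 tcp [ 0.399  -0.1584  0.1919]
jar area 2036 [0.4053 0.1582] 0.03 tcp [ 0.3991 -0.159   0.1921]
```

>>> {"method": "step_arm", "body": {
  "commands": "-3 1 50 0 0 0; 0 0 50 0 0 0; 0 0 40 0 0 0; 0 0 21 0 0 0; 0 0 0 0 0 0; 0 0 0 0 0 0"
}}

```text
t: 3.8
eef_pos: [0.4024, -0.1584, 0.0314]
ee_rot: [-3.141, 0.001, 3.14]
force: [-0.5, 0.2, -1.3]
width: 0.0648
```

>>> {"method": "step_arm", "body": {
  "commands": "0 0 0 0 0 0; 0 0 0 0 0 0; 0 0 0 0 0 0; 0 0 0 0 0 0; 0 0 0 0 0 0; 0 0 0 0 0 0",
  "jaw": 30
}}

```text
t: 4.55
eef_pos: [0.4021, -0.1578, 0.0312]
ee_rot: [-3.141, 0.001, -3.141]
force: [-2.5, 1.2, 7.3]
width: 0.0447
```

>>> {"method": "step_arm", "body": {
  "commands": "0 0 -20 0 0 0; 0 0 -40 0 0 0; 0 0 -50 0 0 0; 0 0 -30 0 0 0; -20 30 0 0 0 0; -30 45 0 0 0 0; -30 50 0 0 0 0; -30 50 0 0 0 0"
}}

```text
t: 5.55
eef_pos: [0.5122, 0.0189, 0.1708]
ee_rot: [3.141, 0.0, 3.141]
force: [1.1, -1.6, -0.7]
width: 0.0448
```

>>> {"method": "step_arm", "body": {
  "commands": "-30 50 0 0 0 0; -30 50 0 0 0 0; -20 30 0 0 0 0; -16 17 0 0 0 0; 0 0 0 0 0 0; 0 0 0 0 0 0; 0 0 0 0 0 0"
}}

```text
t: 6.42
eef_pos: [0.6072, 0.1635, 0.1707]
ee_rot: [3.142, -0.0, 3.141]
force: [-0.2, 0.5, -1.4]
width: 0.0447
```

```bash
python3 w.py crucible .3987 -.1572 0 w2.png
```

```text
[0.6072 0.1635 0.1707] [ 3.142 -0.     3.141] [-0.2  0.5 -1.4]
```

View pics/w2.png

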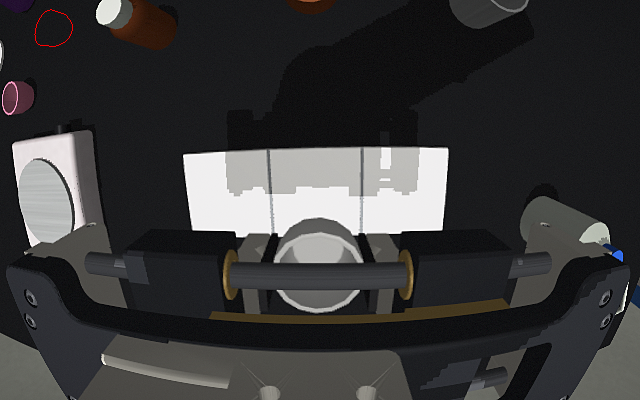

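```bash
cat > t.py <<'E'
from h import *
st=get_state(); p=grab_frame("wrist")
P=[pix2z(p,q,.01,st) for q in [(183.5,155.5),(269,150.5),(361.5,148.5),(448,149)]]
print(np.round(P,4))
P=np.array(P); k=np.polyfit(P[:,1],P[:,0],1); print("yaw",-k[0], "mid y", P[1:3,1].mean(),P[[0,3],1].mean())
m=P[[1,2]].mean(0); a=-k[0]; print("centre",m[:2]+.045*np.array([np.cos(a),np.sin(a)]))
E
python3 t.py
```

```text
[[0.5713 0.0273 0.01  ]
 [0.5689 0.1175 0.01  ]
 [0.5671 0.2065 0.01  ]
 [0.5649 0.2963 0.01  ]]
yaw 0.023385258006381467 mid y 0.16199506106893533 0.16182657073856185
centre [0.61302217 0.1630473 ]
```

>>> {"method": "step_arm", "body": {
  "commands": "-4 0 40 0 0 0; 0 0 40 0 0 0; 0 0 25 0 0 0; 0 0 14 0 0 0; 0 0 7 0 0 0; 0 0 3 0 0 0; 0 0 0 0 0 0; 0 0 0 0 0 0"
}}

```text
t: 7.52
eef_pos: [0.6121, 0.1644, 0.0424]
ee_rot: [3.141, 0.001, 3.142]
force: [-0.7, -0.1, -0.3]
width: 0.0444
```

>>> {"method": "step_arm", "body": {
  "commands": "0 0 1 0 0 0; 0 0 0 0 0 0; 0 0 0 0 0 0"
}}

```text
t: 7.9
eef_pos: [0.6121, 0.1644, 0.0413]
ee_rot: [3.141, 0.001, -3.141]
force: [-1.4, -0.1, 5.9]
width: 0.0443
```

>>> {"method": "step_arm", "body": {
  "commands": "0 0 0 0 0 0; 0 0 0 0 0 0; 0 0 0 0 0 0; 0 0 0 0 0 0",
  "jaw": 65
}}

```text
t: 8.4
eef_pos: [0.6117, 0.1641, 0.0404]
ee_rot: [-3.141, -0.0, 3.141]
force: [0.5, 1.1, -0.9]
width: 0.0649
```

>>> {"method": "step_arm", "body": {
  "commands": "0 0 -20 0 0 0; 0 0 -40 0 0 0; 0 0 -50 0 0 0; 0 0 -40 0 0 0; 40 0 0 0 0 0; 50 0 0 0 0 0; 50 0 0 0 0 0; 50 0 0 0 0 0"
}}

```text
t: 9.4
eef_pos: [0.4203, 0.1639, 0.1905]
ee_rot: [3.141, 0.0, 3.141]
force: [-1.0, 1.9, 0.8]
width: 0.0653
```

```bash
python3 w.py crucible .611 .1635 0.01 w3.png;python3 wf.py jar .4 .157 0 85;
```

```text
[0.4203 0.1639 0.1905] [3.141 0.    3.141] [-1.   1.9  0.8]
jar area 3070 [0.4056 0.1574] 0.028 tcp [0.4153 0.1621 0.1901]
```

View pics/w3.png

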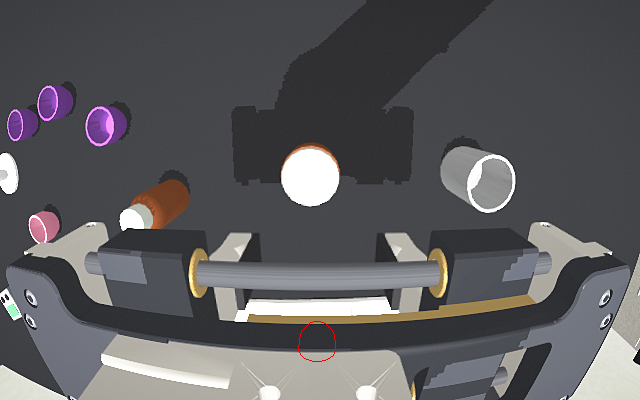

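>>> {"method": "step_arm", "body": {
  "commands": "11 -4 0 0 0 0; 0 0 50 0 0 0; 0 0 50 0 0 0; 0 0 40 0 0 0; 0 0 20 0 0 0; 0 0 0 0 0 0; 0 0 0 0 0 0",
  "jaw": 76,
  "grip_force": 20
}}

```text
t: 10.38
eef_pos: [0.4113, 0.1605, 0.0311]
ee_rot: [3.141, 0.001, 3.141]
force: [-0.2, -0.1, 0.6]
width: 0.0758
```

>>> {"method": "step_arm", "body": {
  "commands": "0 0 0 0 0 0; 0 0 0 0 0 0; 0 0 0 0 0 0; 0 0 0 0 0 0; 0 0 0 0 0 0; 0 0 0 0 0 0",
  "jaw": 40
}}

```text
t: 11.12
eef_pos: [0.4109, 0.1603, 0.0311]
ee_rot: [3.141, 0.001, -3.142]
force: [-1.5, -1.7, 8.3]
width: 0.0555
```

Gripped about 6 mm off centre in x, because the arm was still lagging when I read the pose. I regrip.

>>> {"method": "step_arm", "body": {
  "commands": "0 0 0 0 0 0; 0 0 0 0 0 0; 0 0 0 0 0 0; 7 -2 0 0 0 0; 0 0 0 0 0 0; 0 0 0 0 0 0",
  "jaw": 76
}}

```text
t: 11.88
eef_pos: [0.4037, 0.1583, 0.0306]
ee_rot: [3.142, 0.0, -3.141]
force: [0.1, 0.8, 0.5]
width: 0.0759
```

>>> {"method": "step_arm", "body": {
  "commands": "0 0 0 0 0 0; 0 0 0 0 0 0; 0 0 0 0 0 0; 0 0 0 0 0 0; 0 0 0 0 0 0; 0 0 0 0 0 0",
  "jaw": 40
}}

```text
t: 12.62
eef_pos: [0.4037, 0.1582, 0.0306]
ee_rot: [-3.142, 0.0, 3.141]
force: [1.1, 0.2, -0.5]
width: 0.0556
```

>>> {"method": "step_arm", "body": {
  "commands": "0 0 -20 0 0 0; 0 0 -50 0 0 0; 0 0 -50 0 0 0; -30 15 0 0 0 0; -50 25 0 0 0 0; -50 25 0 0 0 0; -45 20 0 0 0 0; -28 10 0 0 0 0"
}}

```text
t: 13.62
eef_pos: [0.6082, 0.2537, 0.1493]
ee_rot: [-3.141, -0.001, 3.141]
force: [-0.8, -0.7, -1.2]
width: 0.0557
```

>>> {"method": "step_arm", "body": {
  "commands": "0 0 0 0 0 0; 0 0 0 0 0 0; 0 0 40 0 0 0; 0 0 40 0 0 0; 0 0 20 0 0 0; 0 0 7 0 0 0; 0 0 0 0 0 0; 0 0 0 0 0 0"
}}

```text
t: 14.62
eef_pos: [0.6072, 0.2536, 0.045]
ee_rot: [3.14, 0.002, -3.142]
force: [-0.0, 1.3, -0.9]
width: 0.0552
```

>>> {"method": "step_arm", "body": {
  "commands": "0 0 2 0 0 0; 0 0 2 0 0 0; 0 0 0 0 0 0; 0 0 0 0 0 0"
}}

```text
t: 15.12
eef_pos: [0.607, 0.2534, 0.0406]
ee_rot: [3.141, 0.001, -3.142]
force: [-1.9, -0.3, 5.9]
width: 0.0559
```

>>> {"method": "step_arm", "body": {
  "commands": "0 0 0 0 0 0; 0 0 0 0 0 0; 0 0 0 0 0 0; 0 0 0 0 0 0",
  "jaw": 68
}}

```text
t: 15.62
eef_pos: [0.6067, 0.2531, 0.0394]
ee_rot: [-3.142, -0.0, 3.141]
force: [0.2, -0.5, -0.2]
width: 0.0681
```

>>> {"method": "step_arm", "body": {
  "commands": "0 0 -20 0 0 0; 0 0 -60 0 0 0; 0 0 -60 0 0 0; 0 0 -20 0 0 0; 43 -62 0 0 0 0; 43 -62 0 0 0 0; 43 -62 0 0 0 0; 43 -62 0 0 0 0",
  "jaw": 60
}}

```text
t: 16.62
eef_pos: [0.4629, 0.0463, 0.1996]
ee_rot: [3.141, 0.0, -3.141]
force: [1.6, -0.9, 0.7]
width: 0.0598
```

>>> {"method": "step_arm", "body": {
  "commands": "0 -9 0 0 0 0; 0 0 0 0 0 0; 0 0 0 0 0 0; 0 0 0 0 0 0"
}}

```text
t: 17.12
eef_pos: [0.4647, 0.0395, 0.1992]
ee_rot: [-3.141, -0.001, -3.141]
force: [-1.0, -0.1, 0.6]
width: 0.06
```

```bash
python3 wf.py bottle .435 -.003 0 85; python3 w.py bottle .437 -.003 0 w4.png
```

```text
bottle area 2077 [ 0.4353 -0.0042] 0.016 tcp [0.4647 0.0395 0.1992]
[0.4646 0.0395 0.1992] [-3.141e+00 -1.000e-03 -3.141e+00] [-0.6  1.4  0.2]
```

View pics/w4.png

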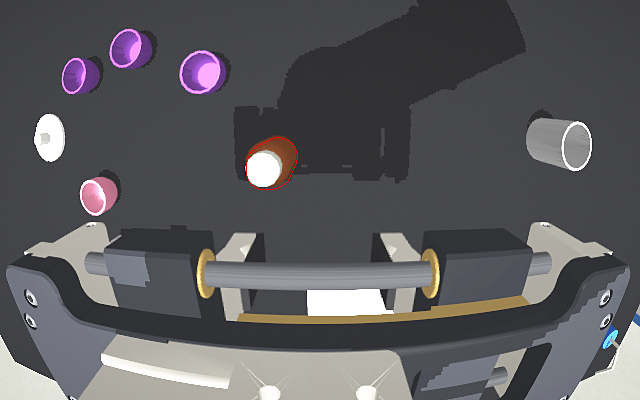

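>>> {"method": "step_arm", "body": {
  "commands": "16 -22 0 0 0 0; 15 -22 0 0 0 0; 0 0 0 0 0 0; 0 0 0 0 0 0"
}}

```text
t: 17.73
eef_pos: [0.4332, -0.0057, 0.1999]
ee_rot: [3.141, 0.001, 3.141]
force: [-0.3, 0.1, 0.6]
width: 0.0602
```

>>> {"method": "step_arm", "body": {
  "commands": "0 0 40 0 0 0; 0 0 45 0 0 0; 0 0 35 0 0 0; 0 0 18 0 0 0; 0 0 0 0 0 0; 0 0 0 0 0 0"
}}

```text
t: 18.48
eef_pos: [0.4339, -0.0049, 0.0622]
ee_rot: [3.141, 0.001, -3.141]
force: [1.1, -0.4, 0.5]
width: 0.0604
```

>>> {"method": "step_arm", "body": {
  "commands": "0 0 0 0 0 0; 0 0 0 0 0 0; 0 0 0 0 0 0; 0 0 0 0 0 0; 0 0 0 0 0 0; 0 0 0 0 0 0",
  "jaw": 30
}}

```text
t: 19.23
eef_pos: [0.4336, -0.005, 0.0621]
ee_rot: [3.141, 0.001, -3.141]
force: [-1.8, 0.8, 6.6]
width: 0.0416
```

>>> {"method": "step_arm", "body": {
  "commands": "0 0 -20 0 0 0; 0 0 -40 0 0 0; 0 0 -40 0 0 0; -30 13 0 0 0 0; -45 20 0 0 0 0; -45 20 0 0 0 0; -40 16 0 0 0 0; -17 9 0 0 0 0"
}}

```text
t: 20.23
eef_pos: [0.6118, 0.0734, 0.1605]
ee_rot: [-3.141, -0.001, 3.141]
force: [-0.8, -0.0, -1.2]
width: 0.0415
```

>>> {"method": "step_arm", "body": {
  "commands": "0 0 0 0 0 0; 0 0 0 0 0 0; 0 0 30 0 0 0; 0 0 30 0 0 0; 0 0 18 0 0 0; 0 0 7 0 0 0; 0 0 0 0 0 0; 0 0 0 0 0 0"
}}

```text
t: 21.22
eef_pos: [0.6107, 0.0728, 0.0777]
ee_rot: [3.141, 0.002, 3.142]
force: [-0.1, -0.5, -1.6]
width: 0.0412
```

>>> {"method": "step_arm", "body": {
  "commands": "0 0 3 0 0 0; 0 0 2.5 0 0 0; 0 0 0 0 0 0; 0 0 0 0 0 0"
}}

```text
t: 21.72
eef_pos: [0.6108, 0.0729, 0.0722]
ee_rot: [3.141, 0.001, -3.141]
force: [-3.0, 0.3, 5.8]
width: 0.0417
```

>>> {"method": "step_arm", "body": {
  "commands": "0 0 0 0 0 0; 0 0 0 0 0 0; 0 0 0 0 0 0; 0 0 0 0 0 0",
  "jaw": 60
}}

```text
t: 22.22
eef_pos: [0.6102, 0.0727, 0.0709]
ee_rot: [-3.142, -0.0, 3.141]
force: [0.1, 0.6, -0.5]
width: 0.06
```

>>> {"method": "step_arm", "body": {
  "commands": "0 0 -20 0 0 0; 0 0 -50 0 0 0; 0 0 -50 0 0 0; 0 0 -10 0 0 0; 20 30 0 0 0 0; 30 40 0 0 0 0; 35 42 0 0 0 0; 35 42 0 0 0 0",
  "jaw": 80
}}

```text
t: 23.22
eef_pos: [0.4889, 0.2276, 0.2004]
ee_rot: [-3.141, -0.001, 3.141]
force: [-0.4, 0.3, 0.6]
width: 0.0798
```

>>> {"method": "step_arm", "body": {
  "commands": "35 42 0 0 0 0; 30 42 0 0 0 0; 15 19 0 0 0 0; 0 0 0 0 0 0; 0 0 0 0 0 0; 0 0 0 0 0 0"
}}

```text
t: 23.98
eef_pos: [0.4107, 0.3289, 0.2008]
ee_rot: [-3.141, -0.0, 3.14]
force: [-0.2, 0.8, -0.1]
width: 0.0798
```

```bash
python3 wf.py beaker .403 .329 0 90; python3 w.py beaker .405 .33 0 w5.png
```

```text
beaker area 211161 [0.4467 0.314 ] 0.983 tcp [0.4107 0.3289 0.2008]
[0.4107 0.329  0.2009] [-3.141 -0.     3.14 ] [ 0.5  0.4 -0.1]
```

View pics/w5.png

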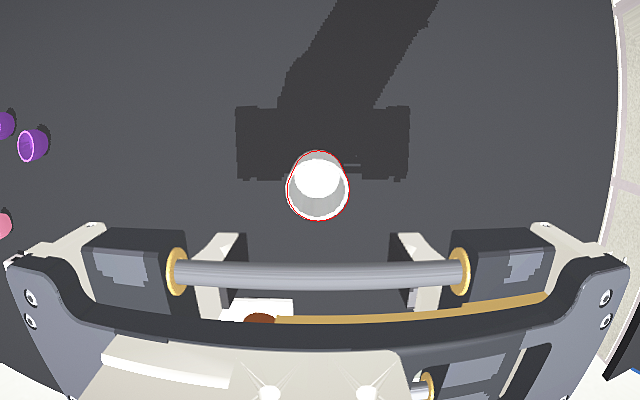

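>>> {"method": "step_arm", "body": {
  "commands": "6 0 10 0 0 0; 0 0 50 0 0 0; 0 0 45 0 0 0; 0 0 30 0 0 0; 0 0 18 0 0 0; 0 0 0 0 0 0; 0 0 0 0 0 0"
}}

```text
t: 24.95
eef_pos: [0.4044, 0.33, 0.0485]
ee_rot: [3.141, 0.0, 3.141]
force: [-0.8, -0.2, -0.0]
width: 0.0801
```

>>> {"method": "step_arm", "body": {
  "commands": "0 0 0 0 0 0; 0 0 0 0 0 0; 0 0 0 0 0 0; 0 0 0 0 0 0; 0 0 0 0 0 0; 0 0 0 0 0 0",
  "jaw": 40
}}

```text
t: 25.7
eef_pos: [0.4043, 0.3298, 0.0485]
ee_rot: [3.141, 0.0, 3.142]
force: [-1.6, -1.1, 5.5]
width: 0.0563
```

>>> {"method": "step_arm", "body": {
  "commands": "0 0 -20 0 0 0; 0 0 -45 0 0 0; 0 0 -50 0 0 0; 0 0 -35 0 0 0; 8 -20 0 0 0 0; -8 -38 0 0 0 0; -16 -40 0 0 0 0; -22 -44 0 0 0 0"
}}

```text
t: 26.7
eef_pos: [0.4421, 0.1868, 0.198]
ee_rot: [3.141, -0.0, -3.141]
force: [0.8, -0.0, -2.0]
width: 0.0568
```

>>> {"method": "step_arm", "body": {
  "commands": "-22 -44 0 0 0 0; -22 -44 0 0 0 0; -22 -44 0 0 0 0; -22 -44 0 0 0 0; -22 -44 0 0 0 0; -20 -44 0 0 0 0; -20 -44 0 0 0 0; 0 0 0 0 0 0"
}}

```text
t: 27.7
eef_pos: [0.5926, -0.123, 0.1968]
ee_rot: [-3.141, -0.001, 3.138]
force: [-0.7, 0.6, -1.9]
width: 0.0563
```

>>> {"method": "step_arm", "body": {
  "commands": "-10 -24 0 0 0 0; -5 -14 0 0 0 0; 0 -4 0 0 0 0; 0 0 0 0 0 0; 0 0 0 0 0 0; 0 0 0 0 0 0"
}}

```text
t: 28.45
eef_pos: [0.6071, -0.1617, 0.1983]
ee_rot: [3.142, 0.0, -3.141]
force: [0.5, 0.1, -1.3]
width: 0.0565
```

```bash
cat > ws.py <<'E'
from fit import *
st=get_state(); p=grab_frame("wrist"); print(np.round(st["eef_pos"],4))
im=p["frame"].copy()
for n,v,z,c in [("stirrer",(.614,-.165,-.02),0,(255,0,0)),("cover",(.3933,-.3437,0),0,(255,0,0))]:
    r=cv2.resize(render(p,n,v,st,z),(640,400),interpolation=cv2.INTER_AREA)
    cs,_=cv2.findContours((r>127).astype(np.uint8),0,1); cv2.drawContours(im,cs,-1,c,1)
a=np.linspace(0,6.28,100)
for t in a:
    u=proj(p,[.614+.055*np.cos(t),-.165+.055*np.sin(t),.05],st); cv2.circle(im,tuple(np.round(u).astype(int).tolist()),0,(0,180,0),-1)
cv2.imwrite("pics/w6.png",im[:,:,::-1])
E
python3 ws.py
```

```text
[ 0.6071 -0.1617  0.1983]
```

View pics/w6.png

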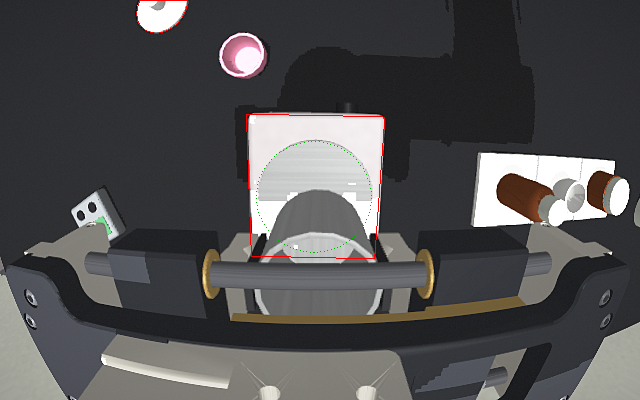

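>>> {"method": "step_arm", "body": {
  "commands": "-5 -3 20 0 0 0; 0 0 35 0 0 0; 0 0 25 0 0 0; 0 0 12 0 0 0; 0 0 4 0 0 0; 0 0 0 0 0 0; 0 0 0 0 0 0"
}}

```text
t: 29.38
eef_pos: [0.6128, -0.1653, 0.1031]
ee_rot: [-3.142, 0.002, 3.142]
force: [0.7, -0.3, -2.6]
width: 0.0565
```

>>> {"method": "step_arm", "body": {
  "commands": "0 0 2 0 0 0; 0 0 2 0 0 0; 0 0 0 0 0 0; 0 0 0 0 0 0"
}}

```text
t: 29.88
eef_pos: [0.6124, -0.1653, 0.0986]
ee_rot: [-3.141, 0.001, 3.142]
force: [-1.4, -0.2, 3.1]
width: 0.0567
```

>>> {"method": "step_arm", "body": {
  "commands": "0 0 0 0 0 0; 0 0 0 0 0 0; 0 0 0 0 0 0; 0 0 0 0 0 0",
  "jaw": 78
}}

```text
t: 30.38
eef_pos: [0.6121, -0.1653, 0.0979]
ee_rot: [-3.142, -0.0, 3.141]
force: [0.5, 0.2, 0.3]
width: 0.0781
```

>>> {"method": "step_arm", "body": {
  "commands": "0 0 -20 0 0 0; 0 0 -40 0 0 0; 0 0 -40 0 0 0; 20 -16 0 0 0 0; 40 -32 0 0 0 0; 40 -32 0 0 0 0; 40 -32 0 0 0 0; 40 -32 0 0 0 0"
}}

```text
t: 31.38
eef_pos: [0.43, -0.31, 0.1975]
ee_rot: [3.141, -0.001, 3.141]
force: [0.6, -0.4, -0.1]
width: 0.0782
```

>>> {"method": "step_arm", "body": {
  "commands": "30 -24 0 0 0 0; 8 -10 20 0 0 0; 0 0 20 0 0 0; 0 0 0 0 0 0; 0 0 0 0 0 0; 0 0 0 0 0 0",
  "jaw": 36
}}

```text
t: 32.12
eef_pos: [0.3946, -0.3433, 0.1588]
ee_rot: [-3.141, 0.001, -3.141]
force: [0.3, 0.5, -0.1]
width: 0.0363
```

```bash
python3 wf.py cover .393 -.343 0 130; python3 w.py cover .3933 -.3437 0 w7.png
```

```text
cover area 4055 [ 0.3934 -0.3426] 0.047 tcp [ 0.3946 -0.3433  0.1588]
[ 0.3946 -0.3432  0.1588] [-3.141e+00  1.000e-03 -3.141e+00] [-0.2 -1.2  0.4]
```

View pics/w7.png

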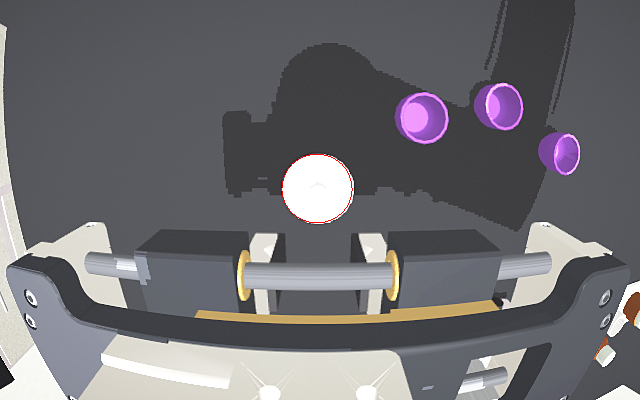

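>>> {"method": "step_arm", "body": {
  "commands": "2 0 40 0 0 0; 0 0 40 0 0 0; 0 0 25 0 0 0; 0 0 12 0 0 0; 0 0 7 0 0 0; 0 0 0 0 0 0; 0 0 0 0 0 0"
}}

```text
t: 33.1
eef_pos: [0.3928, -0.3435, 0.0349]
ee_rot: [-3.141, 0.001, -3.142]
force: [0.1, -0.4, -0.4]
width: 0.036
```

>>> {"method": "step_arm", "body": {
  "commands": "0 0 1 0 0 0; 0 0 0 0 0 0; 0 0 0 0 0 0; 0 0 0 0 0 0; 0 0 0 0 0 0; 0 0 0 0 0 0; 0 0 0 0 0 0",
  "jaw": 8
}}

```text
t: 33.98
eef_pos: [0.3923, -0.3433, 0.0333]
ee_rot: [-3.141, 0.0, 3.142]
force: [-0.7, 2.3, 6.1]
width: 0.0175
```

>>> {"method": "step_arm", "body": {
  "commands": "0 0 -10 0 0 0; 0 0 -30 0 0 0; 0 0 -50 0 0 0; 0 0 -50 0 0 0; 0 0 -30 0 0 0; -20 16 0 0 0 0; -40 32 0 0 0 0; -40 32 0 0 0 0"
}}

```text
t: 34.98
eef_pos: [0.4928, -0.2625, 0.2038]
ee_rot: [-3.142, 0.001, 3.14]
force: [-0.4, -0.3, -0.4]
width: 0.0175
```

>>> {"method": "step_arm", "body": {
  "commands": "-40 32 0 0 0 0; -40 32 0 0 0 0; -25 20 0 0 0 0; -11 10 0 0 0 0; -4 4 0 0 0 0; 0 0 0 0 0 0; 0 0 0 0 0 0"
}}

```text
t: 35.85
eef_pos: [0.6115, -0.166, 0.2033]
ee_rot: [3.142, 0.0, 3.141]
force: [0.3, 0.7, -1.4]
width: 0.0173
```

```bash
python3 w.py beaker .614 -.1655 .05 w8.png; python3 - <<'E'
from h import *
a=grab_frame("scene"); b=grab_frame("side"); 
im=np.hstack([a["frame"][150:300,180:380],b["frame"][60:210,220:420]])
cv2.imwrite("pics/s8.png",cv2.resize(im[:,:,::-1],None,fx=2,fy=2))
E
```

```text
[ 0.6115 -0.166   0.2033] [3.142 0.    3.141] [ 0.3  0.7 -1.4]
```

View pics/w8.png

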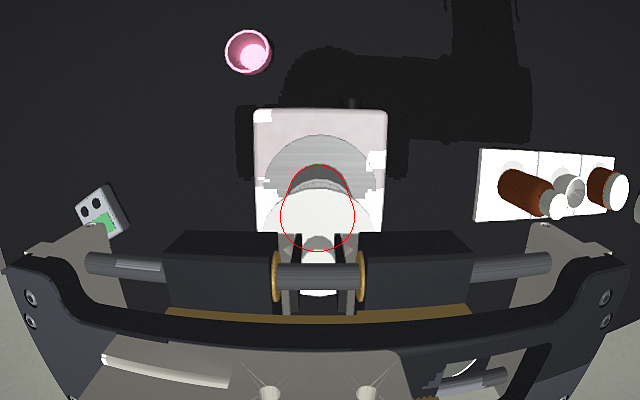

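View pics/s8.png

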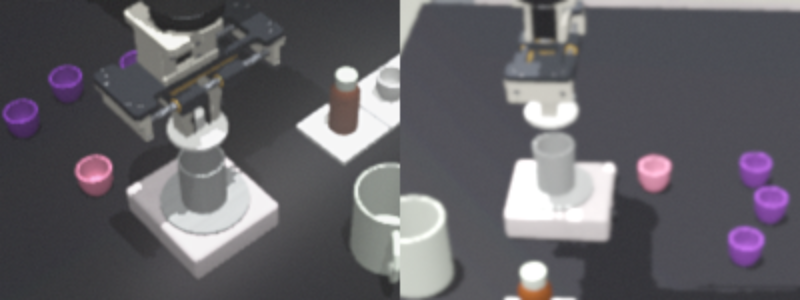

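>>> {"method": "step_arm", "body": {
  "commands": "-1 0 20 0 0 0; 0 0 15 0 0 0; 0 0 8 0 0 0; 0 0 4 0 0 0; 0 0 0 0 0 0; 0 0 0 0 0 0"
}}

```text
t: 36.75
eef_pos: [0.6135, -0.1653, 0.1566]
ee_rot: [-3.142, 0.001, 3.142]
force: [0.2, 0.3, -0.6]
width: 0.0173
```

>>> {"method": "step_arm", "body": {
  "commands": "0 0 1 0 0 0; 0 0 1 0 0 0; 0 0 1 0 0 0; 0 0 0 0 0 0; 0 0 0 0 0 0"
}}

```text
t: 37.38
eef_pos: [0.6133, -0.1653, 0.1534]
ee_rot: [-3.141, 0.0, 3.142]
force: [-0.1, -0.5, 2.2]
width: 0.0172
```

Contact; now I release and retreat straight up, checking from the fixed cameras and the wrist.

>>> {"method": "step_arm", "body": {
  "commands": "0 0 0 0 0 0; 0 0 0 0 0 0; 0 0 0 0 0 0; 0 0 0 0 0 0",
  "jaw": 34
}}

```text
t: 37.88
eef_pos: [0.6131, -0.1652, 0.1529]
ee_rot: [3.142, -0.0, 3.141]
force: [-0.9, -0.2, 0.0]
width: 0.034
```

>>> {"method": "step_arm", "body": {
  "commands": "0 0 -10 0 0 0; 0 0 -30 0 0 0; 0 0 -40 0 0 0; 0 0 -40 0 0 0; 40 20 0 0 0 0; 50 20 0 0 0 0; 50 20 0 0 0 0; 0 0 0 0 0 0"
}}

```text
t: 38.88
eef_pos: [0.4704, -0.1046, 0.2747]
ee_rot: [3.141, 0.003, -3.14]
force: [-0.1, -0.3, 0.6]
width: 0.0338
```

>>> {"method": "step_arm", "body": {
  "commands": "30 60 0 0 0 0; 0 60 0 0 0 0; 0 0 0 0 0 0; 0 0 0 0 0 0; 0 0 0 0 0 0"
}}

```text
t: 39.5
eef_pos: [0.4455, 0.0098, 0.2731]
ee_rot: [-3.141, -0.0, 3.14]
force: [0.4, -0.2, -0.2]
width: 0.034
```

```bash
cat > fin.py <<'E'
from fit import *
st=get_state(); w=grab_frame("wrist"); save(w,"w9.png"); a=grab_frame("scene"); b=grab_frame("side"); print(np.round(st["eef_pos"],3))
vis=[a["frame"].copy(),b["frame"].copy()]
for n,v,z in [("stirrer",(.6102,-.1642,-.0204),0),("tiles",(.6083,.1644,.02),0),("beaker",(.610,-.164,0),.05),("cover",(.610,-.164,0),.12),("crucible",(.608,.164,0),.01),("jar",(.606,.254,0),.01),("bottle",(.610,.074,0),.01)]:
    for im,p in zip(vis,(a,b)):
        r=cv2.resize(render(p,n,v,None,z),(640,400),interpolation=cv2.INTER_AREA)
        cs,_=cv2.findContours((r>127).astype(np.uint8),0,1); cv2.drawContours(im,cs,-1,(255,0,0),1)
cv2.imwrite("pics/fa.png",cv2.resize(vis[0][100:300,220:440,::-1],None,fx=3,fy=3)); cv2.imwrite("pics/fb.png",cv2.resize(vis[1][90:310,200:380,::-1],None,fx=2.7,fy=2.7))
save(a,"a9.png")
E
python3 fin.py
```

```text
[0.446 0.01  0.273]
```

View pics/fa.png

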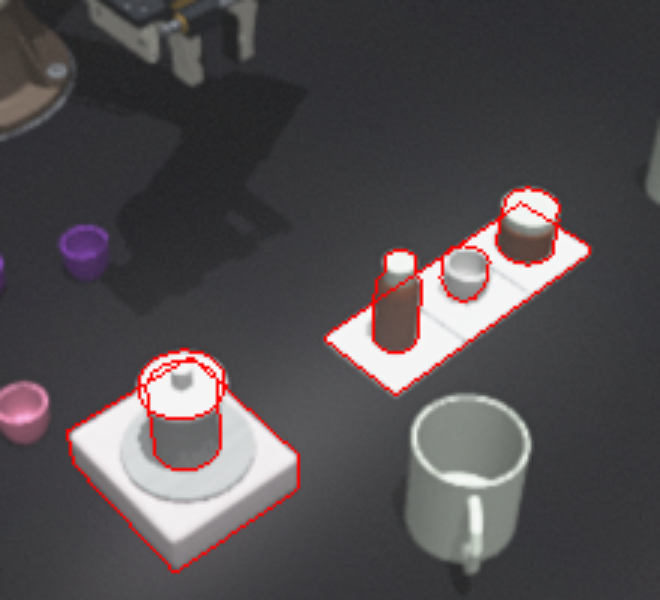

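View pics/fb.png

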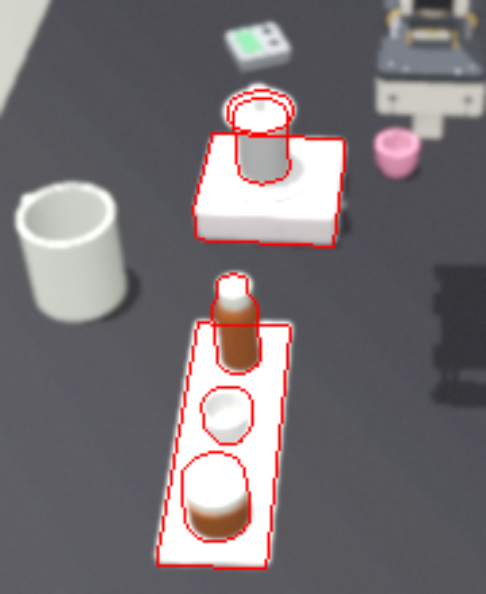

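View pics/w9.png

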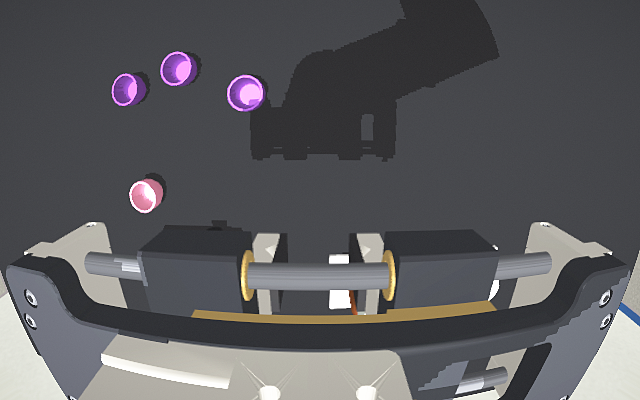

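All model outlines drawn at the target positions coincide with the objects in both views. In the scene crop the bottle, crucible and jar stand on their tiles and the cover is centred on the beaker. I hand in.

```bash
python3 -c "
from station import *
print(job_done())"
```

```text
the job is handed in; nothing more can be done
None
```

The bench is laid out and the job is handed in, at about 40 s of the 144 s allowed. The beaker is on the stirrer plate with the cover on top. The jar, crucible and bottle stand on the left, middle and right tiles. The gripper is open and clear of everything.

**Last checks:**
- **Placement:** with each object's outline drawn at its target spot, both fixed-camera pictures matched to within a few millimetres. Everything was upright.
- **Bystanders:** the jug and timer looked untouched. The arm never went near the wash bottle. I did not measure any of the three again at the end.

**What disagreed or went wrong:**
- **Cameras:** the fixed cameras and the wrist camera differed by about 3–5 mm in x. I aimed between the two and used the same shift for picking and placing, so most of it cancels.
- **Jar:** my first grip was about 6 mm off centre, so I opened and gripped it again before lifting.

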